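Wedge the microscope illuminator up to its height mark and set its iris

ROBOT

A 6-joint arm with a two-finger parallel gripper is mounted at the origin on the work surface. World frame = base frame: x ahead of the robot, y to its left, z up, the work surface at z = 0. Lengths are in m, angles in degrees, forces in N, time in s.
With the tool pointing down it reaches from about 0.35 to 0.775 m from the base axis. Payload 7.3 kg.
Tool frame: the origin (TCP) lies midway between the tips of the shut fingers; the grasp point (between the pads) lies 19 mm behind it; z points along the fingers, y is the line along which they close (so a half turn about z gives the same grasp; the last joint's range is limited). The gripper opens to 92 mm and grips with 3 to 60 N. Pads are 19 mm wide; open, the fingers measure 130 mm over their backs; the gripper's body (75 mm by 190 mm) begins 47 mm behind the grasp point.
Start: joints at [-84.053, 19.595, 87.324, -0, 73.075, -8.365], TCP at [0.13, -0.509, 0.227] pointing down, gripper open.
Joint ranges: [-145.02, 145.02], [-44.19, 115.74], [2.07, 154.8], [-57.11, 237.11], [16.16, 152.29], [-177.93, 177.93]. Speed limits (degrees/s): [147.25, 147.25, 180, 180, 180, 180].

INTERFACE

Orientations are given as [roll, pitch, yaw] about the fixed x, y, z axes, in that order (R = Rz(yaw) Ry(pitch) Rx(roll)).
In Python, from bench import manip gives the robot as it stands.
- The arm moves only by the shell command python3 -m inch 'ROWS' [OPENING]. ROWS is a JSON object of lists of equal length, an entry for each row: "translation": the shift along the tool's x, y, z in mm, a list of three; "twist": the turn about the tool's z in degrees. In form: {"translation": [[tx, ty, tz], ...], "twist": [twist, ...]}. A call has 1 to 8 rows; each row is the pose to reach, as a shift and turn from the pose commanded when the call began, along the tool's axes at that moment; what a row does not reach only later rows make up. A row lasts 1/12 s, in which the tool goes at most 41.7 mm and 7.16 degrees, less where a joint would pass 70% of its speed; a pose out of reach is approached as far as the arm can. A call with a gripper value outside its range is refused whole. OPENING is the opening, from 0 (shut) to 1 (fully open), set as the call begins (- or left out, the last holds). The fingers move at their own pace and stop on an object; the grip force is fixed at half the most. Time passes only in rows, so rows that repeat a pose let the fingers close. It gives the time, the measured TCP pose, the force, the opening and the grip force at its end, in the units of the state.
- manip.state(): the state, without advancing time (a new reading comes with each control period).
- manip.read_camera(name): name is "side" or "top"; returns a dict with "frame" (384x512x3 uint8, blue, green, red), "vfov" (degrees; the focal length in pixels is half the picture's height over the tangent of half this angle, whatever the lens; pixels are square), "cx", "cy" (the principal point, pixels), "k1" (the pictures are not rectified: a ray, as slopes to the right and down, at radius r is drawn at 1 + k1 r^2 times it, then the intrinsics apply), "rvec" (rotation vector, rad) and "tvec" (3), from world to camera coordinates, as OpenCV has them. Camera axes: x right, y down, z forward; pixel columns grow to the right and rows downward; lengths in m; the calibration is good to about 2 mm. A picture is of the moment at which its call begins. There is no depth.
- manip.hand_in(): hands the job in; it is judged then, once.
The state is a dict: "clock": time; "qpos": joint angles; "joint_velocities": joint speeds; "joint_efforts": joint torques, N m; "eef_pos": TCP position; "eef_rot": TCP orientation; "wrist_force": force on the tool from outside, world axes, zero at the start; "moment": the same for the moment, N m; "width": finger opening in m; "gripper_force": force on a finger pad.
Only numpy, scipy, OpenCV 4.12 (cv2) and the standard library are available. Lean on these libraries where they do the work, as an engineer would, in place of code of your own. Each camera call takes 0.05 s, during which the arm holds its last target. There are 200 camera calls.

TASK

Set up the microscope's illuminator: push the green wedge straight in, tip first and flat on the bench, under the middle of the blue lamp housing's steel foot until the housing's red pointer is level with the yellow height mark, and leave the wedge there. Then swing the orange lever of the iris ring round until it lies over the white index line, without touching the fixed dark collars just below and above the ring. Leave the yellow mark as it is set, and do not knock over or shift the slide box, the bottle or the objective.

Things in the scene. Friction and masses are not known exactly. Their poses are not given: they have to be found in the camera images.
- stand: white fixed stand. Origin on the bench straight below the housing's foot; x points from the open side (where the wedge goes in) towards the column, z up, y to the left when looking along x. The white column begins 110 mm along +x and is 197 mm high, its foot plate begins at x = 105 mm; nearer than that the bench is bare.
- housing_edge (a point): middle of the lower edge of the housing's front face, at stand x = -42, y = 0, 85 mm above the bench at rest. The blue housing reaches from here to x = 95, y -50 to 50 mm, top face 40 mm higher. At the end of the push the wedge's tab is under or close to this edge, where an upright gripper would hit the housing: lean it back 40 to 45 degrees, fingers pointing down and towards the column.
- housing (a joint): height of the blue lamp housing above its lower stop in m, 0 at rest at the start, 0.03 at most. It slides straight up and down on the column, weighs about 0.4 kg (varies by about 25 percent), and sinks back by itself when nothing is under its foot.
- foot (a point): lowest point of the housing's steel foot, 9 mm above the bench at rest: a round nose (8 mm radius, its axis along the stand's y, 34 mm wide over its round ends) under a 20 mm square stem, at x = 0, y = 0 of the stand; it rises with the housing. Axes as the stand's.
- pointer (a point): outer end of the red pointer, a 4 mm thick fin on the housing's +y side, at mid-thickness; at stand x = 130, y = 79 mm, 105 mm above the bench at rest; it rises with the housing
- mark_edge (a point): edge, next to the pointer, of the yellow height mark, a 4 mm thick plate on a thin post at the stand's +y side, at mid-thickness; at stand x = 130, y = 81 mm. It is set 11 to 17 mm above the pointer's resting height; axes as the stand's
- wedge_tab (a point): centre of the wedge's yellow tab, 50 mm above the wedge's flat underside; x towards the thin tip, z up. The tab is 12 mm long (x), 26 mm wide (y, the wedge's full width) and stands from 34 to 66 mm above the underside at the very rear end of the wedge.
- wedge_tip (a point): middle of the wedge's thin tip edge at bench level, 126 mm ahead (+x) of the tab's centre. The wedge is loose, green, 132 mm long, 26 mm wide, 0.12 kg. It is 4 mm high at the tip and rises evenly, 1 in 4, to 34 mm at 120 mm from the tip. Under the foot's load it stays where it is left.
- iris (a joint): angle of the slim iris ring in rad, growing counter-clockwise seen from above; its range is 0 to 1.5 and the lever lies over the white index line at 1.10. Light friction, stays where it is left.
- lever (a point): point on the ring's orange lever 50 mm from the ring's vertical axis, at mid-height. The lever is a radial bar 10 mm wide, 8 mm high, from the ring (27 mm radius) to 66 mm from the axis, roughly towards the stand's open side (-x). The axis is at stand x = 22, y = 0 mm; the lever's mid-height is 20.5 mm above the housing's top face (145.5 mm above the bench at rest)
- index (a point): point over the white index line on the housing's top face, 50 mm from the ring's axis and at the lever's height: where lever must come. The line is repeated on the top of the upper collar
- collar_low (a point): fixed dark collar under the iris ring, 26 mm radius, 15.5 mm high: the centre of its underside on the housing's top face
- collar_top (a point): fixed dark collar with the lens above the iris ring, 26 mm radius, 11 mm high: the centre of its underside
- slide_box_c (a point): centre of the blue slide box with white lid, 87 x 62 x 32 mm (x, y, z): bystander
- reagent_c (a point): centre of the small glass bottle with red cap, 56 mm across, 105 mm high: bystander
- objective_c (a point): centre of the brass microscope objective standing on end, 34 mm across, 46 mm high: bystander
There are look-alikes about, which are no part of the job. Of the things that look like the part that bears wedge_tab, take the one that is farthest from the robot's base at the start.

How it is judged:
By the outcome, as a careful person would: the job done as asked, in the order asked, and still so for the second after the job is handed in, with the robot touching nothing.
It also fails if it takes over 58 s, if anything falls off the work surface, if the arm or the gripper's body presses on something with over 40 N, if the wrist force passes 120 N, or if a joint passes its speed limit or range.

## Working session

There is one attempt and no reset: what is moved stays moved. The work goes in short steps, Python scripts to look and compute and a shell command to move; the robot and the scene stay as the last step left them, time stands still between calls to the robot, and variables do not carry over. Pictures are saved under pics/ and viewed, at most 10 in all, crops included, and the job is handed in when it is done.

```bash
ls; mkdir -p pics; cat > h.py <<'E'
import numpy as np, cv2
from bench import manip
from scipy.spatial.transform import Rotation as Ro
def cam(n):
    c=manip.read_camera(n); c['n']=n
    f=c['frame'].shape[0]/2/np.tan(np.radians(c['vfov']/2))
    c['K']=np.array([[f,0,c['cx']],[0,f,c['cy']],[0,0,1]]); c['D']=np.array([c['k1'],0,0,0,0.])
    c['R']=cv2.Rodrigues(np.array(c['rvec'],float))[0]; c['t']=np.array(c['tvec'],float).ravel()
    c['o']=-c['R'].T@c['t']; return c
def ray(c,px):
    p=cv2.undistortPoints(np.array([[px]],float),c['K'],c['D'])[0,0]
    d=c['R'].T@np.array([p[0],p[1],1]); return d/np.linalg.norm(d)
def onz(c,px,z):
    d=ray(c,px); return c['o']+d*(z-c['o'][2])/d[2]
def tri(c1,p1,c2,p2):
    d1,d2=ray(c1,p1),ray(c2,p2); s=np.linalg.lstsq(np.c_[d1,-d2],c2['o']-c1['o'],rcond=None)[0]
    a,b=c1['o']+s[0]*d1,c2['o']+s[1]*d2; return (a+b)/2,np.linalg.norm(a-b)
def proj(c,P):
    return cv2.projectPoints(np.array(P,float).reshape(-1,3),np.array(c['rvec'],float),c['t'],c['K'],c['D'])[0][:,0]
E
python3 - <<'E'
from h import *
for n in('side','top'):
    c=cam(n); cv2.imwrite(f'pics/{n}0.png',cv2.resize(c['frame'],(800,600))); print(n,c['o'],c['vfov'],c['k1'],c['R'][2])
print(manip.state())
E
```

```text
pics
side [ 0.40452553 -0.45126066  0.59285764] 56.31511694112177 -0.08854222474453487 [ 0.21229122  0.68694767 -0.69500744]
top [0.50656626 0.01216804 0.83716215] 54.57842747421204 -0.06815162694475335 [ 0.05073139  0.0222069  -0.99846541]
{'clock': 0.1, 'qpos': array([-8.40506995e+01,  1.96321568e+01,  8.73706731e+01,  1.17765491e-03,
        7.30750432e+01, -8.36333623e+00]), 'joint_velocities': array([ 0.06126182, -0.18622005, -0.11046739,  0.08646098, -0.06538097,
       -0.08044382]), 'joint_efforts': array([ 9.82642814e-04, -4.32003880e+01, -2.44694638e+01,  7.19205779e-02,
        5.26048732e-02, -4.66094934e-05]), 'eef_pos': array([ 0.12979356, -0.50833621,  0.22612367]), 'eef_rot': array([-1.79923119e+02, -1.24408381e-02,  1.43122847e+01]), 'wrist_force': array([-0.08417371, -0.15492864,  0.02760337]), 'moment': array([-0.0380109 , -0.02187868, -0.02558069]), 'gripper_force': 0.0, 'width': 0.09186230434685745}
```

View pics/side0.png

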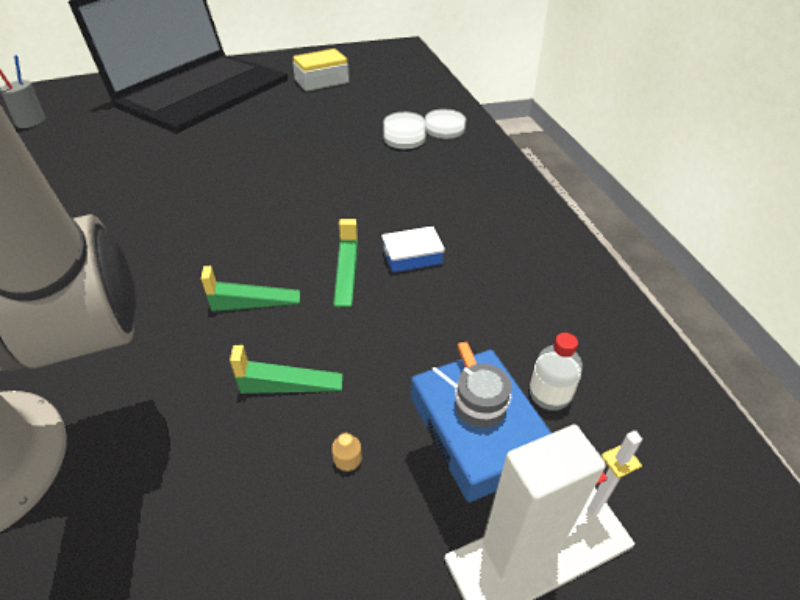

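View pics/top0.png

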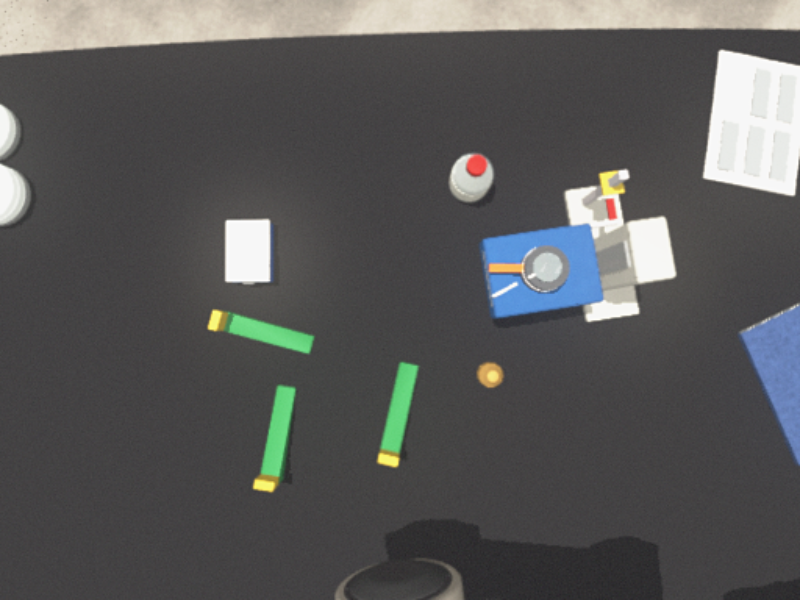

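Top view (800x600) shows three things that could be the wedge. Their tabs are at (217,321), (265,484) and (389,459), and the base is bottom centre, so I'll measure the distances. The stand is at right with its open side to the left, and the bottle at (470,178) and objective at (490,375) stand near it.

```bash
cat > m.py <<'E'
from h import *
def mask(c,lo,hi):
    return cv2.inRange(cv2.cvtColor(c['frame'],cv2.COLOR_BGR2HSV),np.array(lo),np.array(hi))
def blobs(m,a=15):
    cs=cv2.findContours(m,cv2.RETR_EXTERNAL,cv2.CHAIN_APPROX_NONE)[0]
    return [k for k in cs if cv2.contourArea(k)>a]
YEL=((20,110,90),(34,255,255)); GRN=((50,90,40),(80,255,255)); BLU=((100,120,60),(120,255,255)); ORG=((5,150,120),(17,255,255)); RED=((172,150,80),(180,255,255))
def rect(c,k,z):
    P=np.array([onz(c,p[0],z)[:2] for p in k],np.float32)*1000
    return cv2.minAreaRect(P)
E
python3 - <<'E'
from m import *
T,S=cam('top'),cam('side')
for c in(T,S):
    for n,r in dict(Y=YEL,G=GRN,B=BLU,O=ORG,R=RED).items():
        for k in blobs(mask(c,*r),8):
            (u,v),_,_=cv2.minAreaRect(k); print(c['n'],n,np.round([u,v],1),cv2.contourArea(k),end=' ')
            z=dict(Y=.066,G=.02,B=.125,O=.1455,R=.105)[n]
            if c is T: print(np.round(np.hstack(rect(c,k,z)),1),end='')
            print()
E
```

```text
top Y [169.5 309. ] 125.5 [303.4 201.6  31.5  20.8  88.8]
top Y [248.3 293.2] 105.5 [334.2  37.3  28.4  18.5  75.1]
top Y [314.9 240.3] 34.5 [ 439.9 -102.1   13.8   13.8   25.1]
top Y [138.9 205. ] 117.5 [520.5 263.2  22.4  28.5  75.2]
top Y [391.1 116.6] 113.0 [ 694.7 -271.    32.5   31.1    8.4]
top G [178.1 276.3] 729.0 [363.  192.8  32.  132.3  79.8]
top G [255.4 260.1] 679.0 [395.7  21.8  28.8 124.6  75.9]
top G [172.  212.9] 640.5 [502.3 204.3 127.5  27.8  73.4]
top B [345.9 172.7] 2405.0 [ 572.6 -156.8   99.3  139.     7.3]
side Y [397.2 294.3] 195.5 
side Y [221. 281.] 39.5 
side Y [152.5 231. ] 156.0 
side Y [132.5 179. ] 117.5 
side Y [222.5 146.5] 135.0 
side Y [204.   37.7] 292.5 
side G [185. 241.] 983.0 
side G [161.5 187.6] 748.0 
side G [220.9 175. ] 468.0 
side B [289.4 238. ] 110.0 
side B [308.5 267.3] 3080.5 
side B [265.3 168. ] 210.0 
side O [297.9 225.8] 17.0
```

```bash
python3 - <<'E'
from m import *
T,S=cam('top'),cam('side')
a=cv2.resize(T['frame'][180:250,120:220],(400,280),interpolation=2)
b=cv2.resize(T['frame'][100:220,290:440],(400,320),interpolation=2)
d=cv2.resize(S['frame'][200:380,255:420],(400,436),interpolation=2)
L=np.vstack([a,b]); R=np.zeros((600,400,3),np.uint8); R[:436]=d
cv2.imwrite('pics/crop1.png',np.hstack([L,R]))
E
```

```text
(no output)
```

View pics/crop1.png

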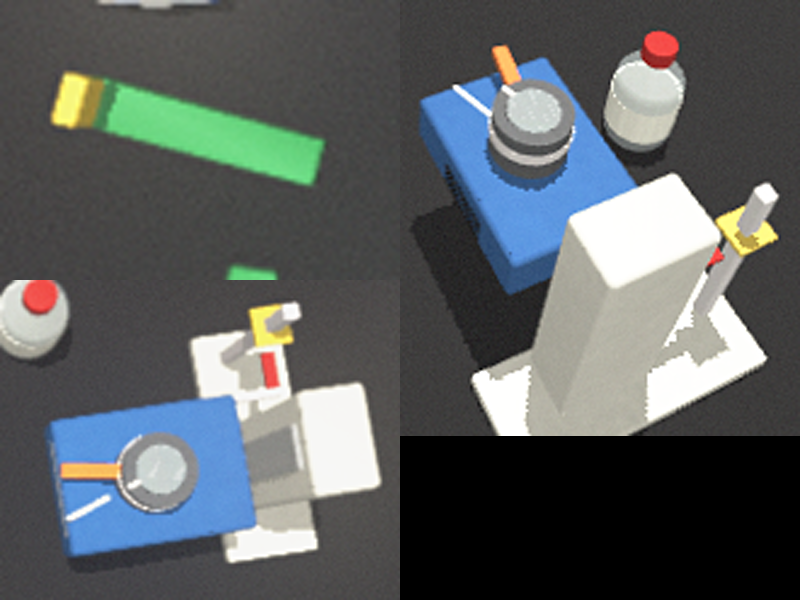

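```bash
python3 -m inch --help 2>&1 | head -20
```

```text
invalid input: not JSON, or not a number
```

```bash
python3 - <<'E'
from m import *
T,S=cam('top'),cam('side')
pairs=[((308.8,154),(316.1,224.8),(-42,50)),((316.3,202.4),(263.7,241.7),(-42,-50)),((384.9,191.9),(301.2,309.3),(95,-50))]
for a,b,s in pairs: print(s,np.round(1000*tri(T,a,S,b)[0],1),round(1000*tri(T,a,S,b)[1],1),np.round(1000*onz(T,a,.125),1),np.round(1000*onz(S,b,.125),1))
# wedge A: tab top face centre, tip
for k in blobs(mask(T,*YEL)):
    (u,v),_,_=cv2.minAreaRect(k)
    if u<160:
        print('tabA box',cv2.boxPoints(cv2.minAreaRect(k)).round(1).tolist())
        for z in(.066,.05):print(rect(T,k,z))
def quad(c,k): return cv2.approxPolyDP(k,4,True)[:,0].tolist()
for c in(T,S):
    for r in(GRN,YEL):
        for k in blobs(mask(c,*r),60): print(c['n'],quad(c,k))
# bystanders
print('bottle cap',onz(T,(477/800*512,165*.64),.105)*1000, 'objective', onz(T,(490*.64,375*.64),.04)*1000,'box',onz(T,(248*.64,251*.64),.032)*1000)
# mark from stand guess
th=np.radians(-82.7); ex=np.array([np.cos(th),np.sin(th)]); ey=np.array([-ex[1],ex[0]]); O=np.array([569.2,-130.5])
W=lambda x,y,z: np.r_[(O+x*ex+y*ey),z]/1000
print('pointer px',proj(S,[W(130,79,105),W(130,79,107)]),proj(T,[W(130,79,107)]))
print('mark px for h 11..17',[proj(S,W(130,81,107+h))[0].round(1).tolist() for h in(11,13,15,17)])
print(S['o'],T['o'])
E
```

```text
(-42, 50) [614.6 -88.7 117.5] 6.5 [610.4 -86.6 125. ] [614.5 -95.  125. ]
(-42, -50) [518.2 -99.5 117.9] 2.1 [517.1 -98.1 125. ] [ 517.5 -104.9  125. ]
(95, -50) [ 534.6 -232.5  119.7] 0.6 [ 534.1 -230.6  125. ] [ 533.5 -235.   125. ]
tabA box [[132.1999969482422, 210.3000030517578], [135.5, 197.10000610351562], [145.60000610351562, 199.60000610351562], [142.3000030517578, 212.8000030517578]]
((520.5327758789062, 263.2420349121094), (22.364534378051758, 28.45754051208496), 75.18821716308594)
((520.8225708007812, 268.4513244628906), (22.828580856323242, 29.04796600341797), 75.18818664550781)
top [[178, 246], [167, 302], [180, 307], [189, 249]]
top [[261, 232], [255, 233], [243, 285], [254, 289], [267, 237]]
top [[146, 200], [146, 212], [198, 225], [199, 214]]
top [[163, 306], [163, 313], [177, 310], [177, 305]]
top [[243, 288], [242, 296], [254, 298], [254, 290]]
top [[136, 198], [133, 210], [142, 211], [145, 200]]
top [[383, 111], [386, 124], [399, 123], [398, 117], [388, 118], [394, 109]]
side [[151, 242], [153, 251], [218, 249], [216, 238], [162, 231]]
side [[132, 189], [135, 198], [191, 194], [190, 185], [141, 180]]
side [[218, 154], [213, 194], [224, 196], [228, 154]]
side [[395, 285], [385, 292], [396, 305], [410, 297], [405, 291], [397, 298]]
side [[149, 221], [150, 240], [156, 240], [155, 221]]
side [[130, 170], [128, 178], [136, 188], [137, 177]]
side [[217, 140], [217, 151], [228, 152], [227, 140]]
side [[221, 40], [214, 31], [187, 36], [195, 45]]
bottle cap [710.85953647 -85.52622336 105.        ] objective [ 438.40137053 -103.24429869   40.        ] box [617.62085316 229.35914941  32.        ]
pointer px [[383.70138095 300.78889036]
 [384.04299836 300.12967417]] [[388.38953428 126.82400318]]
mark px for h 11..17 [[387.0, 295.9], [387.4, 295.3], [387.7, 294.6], [388.1, 293.9]]
[ 0.40452553 -0.45126066  0.59285764] [0.50656626 0.01216804 0.83716215]
```

```bash
cat >> m.py <<'E'
def to(xyz=None,yaw=None):
    s=manip.state(); R=Ro.from_euler('xyz',s['eef_rot'],degrees=True).as_matrix(); p=np.array(s['eef_pos'])*1000
    print('t',round(s['clock'],2),'p',p.round(1),'rot',s['eef_rot'].round(2),'F',s['wrist_force'].round(1),'w',round(s['width']*1000,1),'g',round(s['gripper_force'],1))
    if xyz is not None: print('move',(R.T@(np.array(xyz)-p)).round(1), 'twist', None if yaw is None else round((s['eef_rot'][2]-yaw+180)%360-180,1))
E
python3 -m inch '{"translation":[[210,-180,0],[210,-180,0],[210,-180,0],[210,-180,0],[210,-180,0],[210,-180,0],[210,-180,0],[210,-180,0]],"twist":[-30,-30,-30,-30,-30,-30,-30,-30]}' 1
python3 - <<'E'
from m import *
T=cam('top')
re=onz(T,(133.8,203.7),.066)*1000; tip=onz(T,(199.2,219.5),.004)*1000
d=tip-re; print(re,tip,np.hypot(*d[:2]),np.degrees(np.arctan2(d[1],d[0])))
u=d[:2]/np.hypot(*d[:2]); m=(re+tip)[:2]/2; print('tab',m-60*u)
to((460,100,226),73.4)
E
```

```text
clock: 1.07
eef_pos: [0.2906, -0.2785, 0.227]
eef_rot: [-180.0, -0.1, 44.6]
wrist_force: [-0.0, -0.5, -1.0]
width: 0.092
gripper_force: 0.0
[523.40720505 274.10158118  66.        ] [486.22281263 146.13269651   4.        ] 133.26182680660384 -106.20247503356957
tab [521.55696413 267.73403683]
t 1.12 p [ 289.8 -280.6  227. ] rot [179.96  -0.    44.56] F [-0.1 -2.1 -0.1] w 91.5 g 0.0
move [ 388.3 -151.7    0.9] twist -28.8
```

```bash

python3 -m inch '{"translation":[[275,-115,0],[275,-115,0],[275,-115,0],[275,-115,0],[275,-115,0],[275,-115,0],[275,-115,0],[275,-115,0]],"twist":[-29,-29,-29,-29,-29,-29,-29,-29]}' 0.5
python3 - <<'E'
from m import *
to((522,271,160),73.8)
E
```

```text
clock: 1.78
eef_pos: [0.407, -0.004, 0.2269]
eef_rot: [179.9, -0.1, 73.5]
wrist_force: [-1.0, -1.7, 0.2]
width: 0.0469
gripper_force: 0.0
t 1.78 p [407.   -4.  226.9] rot [ 1.7993e+02 -1.0000e-01  7.3550e+01] F [-1.  -1.7  0.2] w 46.9 g 0.0
move [296.2  32.3  67.4] twist -0.3
```

```bash

python3 -m inch '{"translation":[[296,32,67],[296,32,67],[296,32,67],[296,32,67],[296,32,67],[296,32,67],[296,32,67],[296,32,67]],"twist":[0,0,0,0,0,0,0,0]}' 0.5 >/dev/null
python3 - <<'E'
from m import *
S=cam('side');T=cam('top')
cv2.imwrite('pics/a.png',np.hstack([cv2.resize(T['frame'][130:290,80:240],(400,400)),cv2.resize(S['frame'][60:220,150:310],(400,400))]))
to((522,271,31),73.8)
E
```

```text
t 2.55 p [521.8 267.1 157.9] rot [-1.7993e+02  7.0000e-02  7.3410e+01] F [-0.4 -0.4  0.1] w 45.9 g 0.0
move [  4.   -0.8 126.9] twist -0.4
```

View pics/a.png

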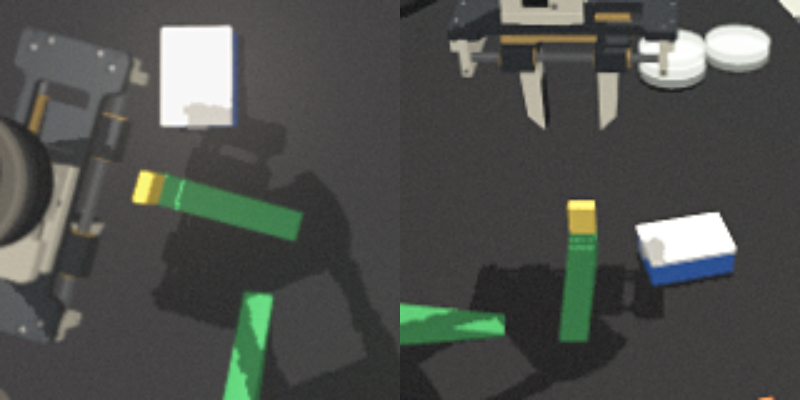

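```bash

python3 -m inch '{"translation":[[4,-1,70],[4,-1,70],[4,-1,70]],"twist":[0,0,0]}' 0.5 >/dev/null
python3 - <<'E'
from m import *
S=cam('side')
print('side tab front face at z50',onz(S,(222.5,146.3),.05)*1000,'expect',521.5-1.7,267.7-5.8)
to((522,271,31),73.8)
E
```

```text
side tab front face at z50 [523.18533367 265.44540726  50.        ] expect 519.8 261.9
t 2.85 p [519.7 267.9  87.5] rot [-179.72    0.25   73.23] F [ 0.5 -0.2  0.9] w 45.9 g 0.0
move [ 3.9  1.6 56.5] twist -0.6
```

```bash

python3 -m inch '{"translation":[[5,2,40],[5,2,57],[5,2,57],[5,2,57]],"twist":[0,0,0,0]}' 0.5 >/dev/null
python3 -m inch '{"translation":[[0,0,0],[0,0,0],[0,0,0],[0,0,0],[0,0,0],[0,0,0]],"twist":[0,0,0,0,0,0]}' 0.0
python3 - <<'E'
from m import *
to()
E
```

```text
clock: 3.68
eef_pos: [0.5253, 0.2749, 0.0342]
eef_rot: [179.9, -0.1, 73.3]
wrist_force: [-0.1, -0.3, 7.2]
width: 0.0254
gripper_force: 30.1
t 3.68 p [525.3 274.9  34.2] rot [ 1.7988e+02 -7.0000e-02  7.3330e+01] F [-0.1 -0.3  7.2] w 25.4 g 30.1
```

```bash

python3 -m inch '{"translation":[[0,0,-30],[0,0,-60],[0,0,-60]],"twist":[0,0,0]}' - >/dev/null
python3 -m inch '{"translation":[[-240,99,0],[-240,99,0],[-240,99,0],[-240,99,0],[-240,99,0],[-240,99,0],[-240,99,0],[-240,99,0]],"twist":[-24,-24,-24,-24,-24,-24,-24,-24]}' -
python3 - <<'E'
from m import *
S=cam('side');T=cam('top')
cv2.imwrite('pics/b.png',np.hstack([cv2.resize(T['frame'][60:280,180:400],(400,400)),cv2.resize(S['frame'][100:320,180:400],(400,400))]))
to((551,17,50),97)
E
```

```text
clock: 4.6
eef_pos: [0.5506, 0.0121, 0.0924]
eef_rot: [-180.0, 0.1, 97.0]
wrist_force: [0.3, -0.1, -1.3]
width: 0.0254
gripper_force: 30.1
t 4.7 p [550.   15.9  92.4] rot [-1.7996e+02 -3.0000e-02  9.7200e+01] F [ 0.2  0.2 -1.1] w 25.7 g 30.1
move [ 0.9  1.1 42.4] twist 0.2
```

View pics/b.png

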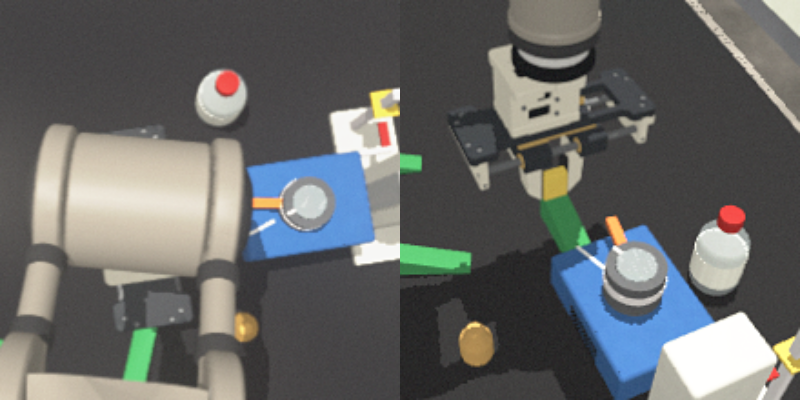

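```bash

python3 -m inch '{"translation":[[0,0,30],[0,0,50],[0,0,57],[0,0,57],[0,0,57]],"twist":[0,0,0,0,0]}' -
python3 - <<'E'
from m import *
S=cam('side')
to()
for r in(YEL,GRN):
  for k in blobs(mask(S,*r),40):
    m=cv2.moments(k); q=(m['m10']/m['m00'],m['m01']/m['m00'])
    if q[0]>230: print(q,k[:,0].min(0),k[:,0].max(0),onz(S,q,.05)*1000, cv2.approxPolyDP(k,2,True)[:,0].tolist())
cv2.imwrite('pics/c.png',cv2.resize(S['frame'][130:330,230:430],(600,600)))
E
```

```text
clock: 5.12
eef_pos: [0.5502, 0.0177, 0.0357]
eef_rot: [-180.0, -0.0, 97.4]
wrist_force: [0.2, -0.6, -1.1]
width: 0.0257
gripper_force: 30.0
t 5.17 p [550.5  17.5  36. ] rot [179.98   0.    97.4 ] F [-0.3  0.  -1.7] w 25.7 g 30.0
(396.2360034453057, 296.07838070628765) [385 285] [410 305] [ 718.73454323 -225.27680304   50.        ] [[395, 285], [385, 292], [396, 305], [410, 297], [405, 291], [397, 298], [393, 294]]
(263.0019900497512, 217.59601990049748) [257 209] [269 226] [551.96204153   9.73370127  50.        ] [[268, 209], [257, 213], [258, 226], [269, 223]]
(264.68868640850417, 232.6013667425968) [256 224] [275 245] [543.86050647 -28.56968798  50.        ] [[270, 224], [256, 227], [256, 234], [262, 245], [263, 240], [275, 236]]
```

View pics/c.png

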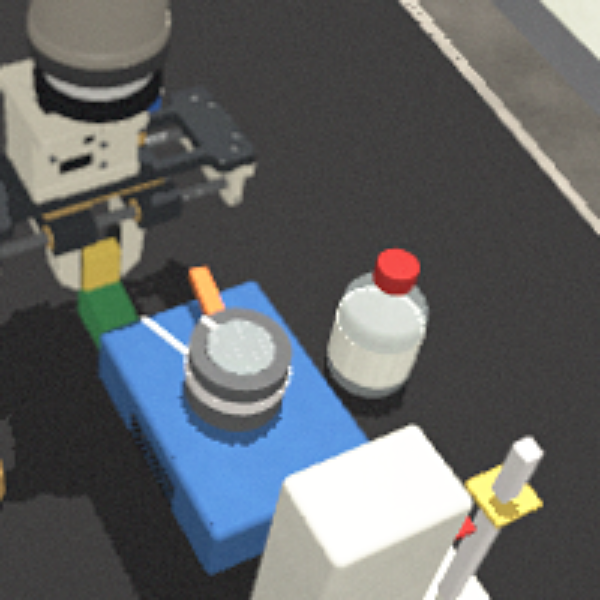

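```bash

python3 -m inch '{"translation":[[0,0,1.5],[-10,0,1.5],[-20,0,1.5],[-30,0,1.5],[-40,0,1.5],[-40,0,1.5]],"twist":[0,0,0,0,0,0]}' -
python3 -m inch '{"translation":[[-8,0,0],[-15,0,0],[-22,0,0],[-26,0,0],[-26,0,0]],"twist":[0,0,0,0,0]}' -
python3 - <<'E'
from m import *
S=cam('side')
to()
cv2.imwrite('pics/d.png',cv2.resize(S['frame'][180:330,230:430],(800,600)))
E
```

```text
clock: 5.67
eef_pos: [0.5555, -0.0255, 0.034]
eef_rot: [-180.0, 0.0, 97.2]
wrist_force: [0.5, -1.3, -3.1]
width: 0.026
gripper_force: 30.0
clock: 6.08
eef_pos: [0.5583, -0.0495, 0.0339]
eef_rot: [-179.9, -0.0, 97.3]
wrist_force: [-1.1, 1.2, -4.2]
width: 0.026
gripper_force: 30.0
t 6.13 p [558.3 -49.5  33.9] rot [-1.7994e+02 -1.0000e-02  9.7270e+01] F [-0.1 -0.1 -4. ] w 25.6 g 30.0
```

View pics/d.png

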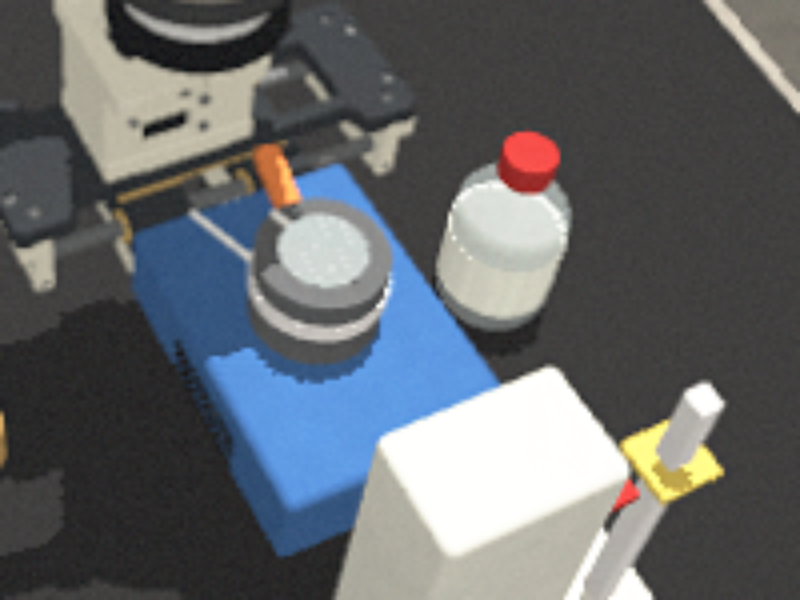

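```bash
cat > g.py <<'E'
from m import *
fs=[cam('side')['frame'].astype(float) for _ in range(8)]
f=np.mean(fs,0); np.save('avg_%d.npy'%int(manip.state()['clock']*100),f)
B,G,R=f[...,0],f[...,1],f[...,2]
ys,xs=slice(284,312),slice(378,402)
print('red R-G'); 
for y in range(298,312): print(y,(R-G)[y,378:398].round().astype(int))
print('yel G-B')
for y in range(284,308): print(y,(G-B)[y,382:412].round().astype(int))
E
python3 g.py; python3 - <<'E'
import cv2,numpy as np
a=cv2.resize(cv2.imread('pics/side0.png'),(512,384),interpolation=cv2.INTER_AREA).astype(int)
print('rest')
for y in range(298,312): print(y,(a[...,2]-a[...,1])[y,378:398])
E
```

```text
red R-G
298 [ 0  0  0  0  0  1  1  0  0 -2  0 15 31 13  0  2 28 26 26 26]
299 [ 0  1  0  1  1  0  1 -1 -6 37 -5  3 18 32  0  0  1 26 26 26]
300 [  0   0   1   1   1   2   0  -6  74 178 -13  -3   4  20  29   0   3  27
  26  26]
301 [  1   1   1   1   2   3  -1 -11 160 178  92  -7   0  11  30  11   0   5
  28  29]
302 [  2   2   4   2   2   0  -7  79 173 173 170  90  -4   4  18  30  10   9
  14   9]
303 [  2   3   4   2   3  -1 -14 162 172 170 176 162  -6   2   5  16  32   8
   0   0]
304 [  2   3   3   3   2  -6  86 175 173 176 156  59  -2   2   4   8  19  20
   5  24]
305 [  3   2   3   2   0 -11 168 176 162  95  40  -4   1   3   4   3  10  27
  23  12]
306 [  3   2   2   2  -3  76 168 108  45  -7  -1   2   3   3   4   4   6  10
   8  -1]
307 [  2   3   3   1  -4 105  56  -9  -3   1   3   4   4   4   4   6   5   5
   2   0]
308 [ 3  2  2  3 27 -3 -3  1  3  5  4  4  4  4  4  5  4  2  1  1]
309 [3 2 2 2 0 0 1 4 4 4 4 4 4 4 4 5 3 1 1 2]
310 [2 3 2 1 0 3 5 4 4 5 4 4 3 4 5 4 3 0 2 0]
311 [2 3 2 2 1 3 4 5 4 4 4 4 5 6 4 2 0 2 1 2]
yel G-B
284 [ 0  1  0  0  1  0  0  1  0  0  1  1 -2 -6 -4 27
[... 3210 characters left out ...]

303 [  1   3   3   3   1  -1  24 133 138  20  -1   3   4   5   7  18  25  13
   5   5]
304 [  3   2   2   2   1   5  91 162 164  96  18   1   3   4   5   9  18  18
  12  18]
305 [  3   4   3   2   0  18 139 170 174 153  58   6   3   4   3   5  10  21
  19  13]
306 [  3   2   2   0   9  84 162 168 169 151  82  10   3   3   3   5   6  10
   7   4]
307 [  1   2   1   1  30 137 167 143 127  75  29   4   3   4   4   4   4   4
   1   2]
308 [  1   2   1  18 104 138 126  63  42  12   4   2   4   4   4   4   4   2
   1   1]
309 [ 2  1  2 27 77 57 43 11  2  0  2  2  3  3  6  5  4  1  2  2]
310 [ 1  2  3 16 14  7  6  2  1  4  4  4  4  5  4  4  2  0  1  1]
311 [2 3 2 2 1 0 1 4 4 4 5 5 4 5 4 3 1 1 0 0]
```

```bash
python3 - <<'E'
from m import *
S=cam('side'); th=np.radians(-83); ex=np.array([np.cos(th),np.sin(th)]); ey=np.array([-ex[1],ex[0]])
for Oy in(-132,-139):
    O=np.array([571,Oy]); W=lambda x,y,z: np.r_[(O+x*ex+y*ey),z]/1000
    q=proj(S,[W(130,79,105),W(140,79,105),W(130,81,105),W(130,79,115),W(130,79,125)])
    d=q[1]-q[0]; sl=d[0]/d[1]; hz=lambda v: v[0]-sl*v[1]
    print(q[0],'slope',sl,'gap2mm',hz(q[2]-q[0]),'per mm z',hz(q[3]-q[0])/10,hz(q[4]-q[3])/10)
# housing rise from near-left corner: compare rest and now
a=cv2.resize(cv2.imread('pics/side0.png'),(512,384),interpolation=cv2.INTER_AREA).astype(np.float32)
import glob; b=np.load(sorted(glob.glob('avg_*.npy'))[-1]).astype(np.float32)
for n,(x,y,w,h) in dict(houscorner=(285,295,40,40),collar=(290,230,50,50),column=(330,280,60,40),farcorner=(300,212,30,24)).items():
    A=cv2.cvtColor(a[y:y+h,x:x+w]/255,6);Bm=cv2.cvtColor(b[y:y+h,x:x+w]/255,6)
    M=np.eye(2,3,dtype=np.float32)
    try: cc,M=cv2.findTransformECC(A,Bm,M,cv2.MOTION_TRANSLATION); print(n,cc,M[:,2])
    except Exception as e: print(n,'fail')
W=lambda x,y,z: np.r_[(O+x*ex+y*ey),z]/1000
print('per 10mm: corner',proj(S,W(95,-50,135))-proj(S,W(95,-50,125)),'collar',proj(S,W(22,0,170))-proj(S,W(22,0,160)))
E
```

```text
[385.03124338 301.71060204] slope 0.7311453904584048 gap2mm 1.4191906408932522 per mm z 0.41780170748679046 0.42909803218441167
[387.34874561 305.71535255] slope 0.7295329340393611 gap2mm 1.4303982464477618 per mm z 0.41988985398023415 0.43135057257072856
houscorner 0.9757561133903913 [ 0.4027434 -2.062864 ]
collar 0.9298247265294622 [ 0.82607263 -2.7657487 ]
column 0.997869934409177 [0.01691666 0.00651521]
farcorner 0.6396882859023567 [-0.60639286 -1.7674669 ]
per 10mm: corner [[ 0.68481579 -3.41004706]] collar [[ 0.74276939 -4.09679633]]
```

Top is blocked by the arm, but in the side view the wedge is under the foot and the housing is up about 6.5 mm. The mark needs about 14 to 15 mm. The moves cannot tilt the tool, so an upright gripper would hit the housing before the push is finished. I'll let go, back out, and finish the push using a look-alike wedge held as a pusher.

```bash

python3 -m inch '{"translation":[[0,0,0],[0,0,0],[0,0,0],[10,0,0],[35,0,0],[70,0,0],[80,0,-40],[80,0,-80]],"twist":[0,0,0,0,0,0,0,0]}' 0.5
python3 - <<'E'
from m import *
S=cam('side');T=cam('top')
for c in(S,T):
  for n,r in dict(Y=YEL,G=GRN).items():
    for k in blobs(mask(c,*r),40):
        m=cv2.moments(k); q=(m['m10']/m['m00'],m['m01']/m['m00']); print(c['n'],n,np.round(q,1),cv2.approxPolyDP(k,1.5,True)[:,0].tolist())
to()
E
python3 g.py | sed -n '3,9p'
```

```text
clock: 7.25
eef_pos: [0.546, 0.0338, 0.1132]
eef_rot: [-179.6, -0.1, 97.5]
wrist_force: [1.8, 0.2, 1.1]
width: 0.0464
gripper_force: 0.0
side Y [396.5 296.1] [[395, 285], [385, 290], [385, 292], [396, 305], [408, 300], [410, 297], [405, 291], [402, 296], [397, 298], [393, 294]]
side Y [152.3 230.3] [[149, 221], [147, 231], [150, 240], [156, 240], [158, 230], [155, 221]]
side Y [133.  178.7] [[130, 170], [128, 178], [132, 188], [136, 188], [136, 173], [134, 170]]
side Y [204.4  37.6] [[221, 40], [221, 37], [214, 31], [188, 35], [187, 37], [195, 45]]
side G [183.3 242.6] [[151, 242], [154, 251], [217, 250], [219, 241], [215, 238], [159, 231], [157, 240]]
side G [159.9 189.6] [[132, 189], [135, 198], [191, 194], [190, 185], [141, 180], [138, 181], [137, 188]]
top Y [389.8 117.3] [[383, 111], [386, 124], [399, 123], [398, 117], [393, 120], [388, 118], [388, 114], [394, 109]]
top G [254.4 264.3] [[264, 240], [253, 242], [244, 281], [245, 287], [256, 287], [265, 244]]
top G [307.5 183. ] [[309, 176], [305, 177], [304, 189], [311, 188]]
t 7.35 p [552.3  31.7 120.5] rot [1.7931e+02 1.4000e-01 9.7440e+01] F [-0.1  0.6  0.7] w 45.9 g 0.0
299 [ 1  0  0  0  0  0  1 -1 -4 -6 -4  3 17 31  1  0  2 27 26 25]
300 [  0   1   0   1   1   2   0  -5  76 146 -12  -3   4  20  29   0   4  27
  26  26]
301 [  1   1   1   1   3   2  -1 -12 161 180  93  -8   0  10  31  12   0   6
  28  27]
302 [  2   2   4   3   2   1  -7  79 175 174 170  89  -3   3  16  31  12  11
  15  10]
```

```bash
python3 - <<'E'
from m import *
S=cam('side');T=cam('top')
print('B tip T',onz(T,(184,246.2),.004)*1000,'S',onz(S,(191.3,189.5),.003)*1000)
print('B rear T',onz(T,(169.6,313.2),.066)*1000)
# side: rear/near bottom corner of the wedge (135,198), near tip corner(191,194)
a,b=onz(S,(135,198.7),0)*1000,onz(S,(191.5,194.7),0)*1000; d=b-a
print('near rear',a,'near tip',b,np.hypot(*d[:2]),np.degrees(np.arctan2(d[1],d[0])))
to()
E
```

```text
B tip T [427.0884749  181.43387409   4.        ] S [426.54817562 181.61118613   3.        ]
B rear T [294.70534734 201.5380245   66.        ]
near rear [294.53715249 190.07835127   0.        ] near tip [424.46183524 167.08576225   0.        ] 131.94348160217993 -10.035649568816412
t 7.85 p [548.2  30.1 113.4] rot [-1.7991e+02 -1.0000e-02  9.7290e+01] F [-0.3 -0.7  0.2] w 45.6 g 0.0
```

```bash

python3 -m inch '{"translation":[[200,-218,0],[200,-218,0],[200,-218,0],[200,-218,0],[200,-218,0],[200,-218,0],[200,-218,0],[200,-218,0]],"twist":[-55,-55,-55,-55,-55,-55,-55,-55]}' 0.5
python3 -m inch '{"translation":[[0,0,0],[0,0,0],[0,0,0],[0,0,0]],"twist":[-18.5,-18.5,-18.5,-18.5]}' 0.5
python3 - <<'E'
from m import *
to((306,201,24),170.7)
E
```

```text
clock: 8.52
eef_pos: [0.3009, 0.2024, 0.1137]
eef_rot: [-179.8, -0.2, 152.9]
wrist_force: [-0.0, -0.6, -0.6]
width: 0.0461
gripper_force: 0.0
clock: 8.85
eef_pos: [0.3068, 0.2009, 0.1141]
eef_rot: [-180.0, -0.0, 171.0]
wrist_force: [0.2, -1.1, -0.3]
width: 0.0458
gripper_force: 0.0
t 8.85 p [306.8 200.9 114.1] rot [-179.99   -0.    170.97] F [ 0.2 -1.1 -0.3] w 45.8 g 0.0
move [ 0.8 -0.  90.1] twist 0.3
```

```bash

python3 -m inch '{"translation":[[0,0,40],[0,0,75],[0,0,88],[0,0,88],[0,0,88]],"twist":[0,0,0,0,0]}' 0.5
python3 -m inch '{"translation":[[0,0,0],[0,0,0],[0,0,0],[0,0,0],[0,0,-20],[0,0,-50],[0,0,-50]],"twist":[0,0,0,0,0,0,0]}' 0.0
python3 - <<'E'
from m import *
S=cam('side')
for k in blobs(mask(S,*GRN),40): print(cv2.approxPolyDP(k,1.5,True)[:,0].tolist())
to((544,80,76),97.3)
E
```

```text
clock: 9.27
eef_pos: [0.3066, 0.2006, 0.0259]
eef_rot: [-179.9, -0.1, 170.7]
wrist_force: [0.7, -0.1, -0.0]
width: 0.0458
gripper_force: 0.0
clock: 9.85
eef_pos: [0.3091, 0.2018, 0.0798]
eef_rot: [179.8, 0.3, 170.8]
wrist_force: [1.5, 0.0, -0.7]
width: 0.0257
gripper_force: 29.9
[[151, 242], [154, 251], [217, 250], [219, 240], [159, 231], [157, 240]]
[[128, 175], [131, 182], [188, 177], [189, 169], [138, 164], [138, 173]]
t 9.9 p [308.5 201.6  78.3] rot [179.83   0.3  170.81] F [-0.2 -0.8 -0.3] w 25.7 g 29.9
move [-251.8  -82.4    3.3] twist 73.5
```

```bash

python3 -m inch '{"translation":[[-245,-67,0],[-245,-67,0],[-245,-67,0],[-245,-67,0],[-245,-67,0],[-245,-67,0],[-245,-67,0],[-245,-67,0]],"twist":[55,55,55,55,55,55,55,55]}' -
python3 -m inch '{"translation":[[0,0,0],[0,0,0],[0,0,0],[0,0,0]],"twist":[18.5,18.5,18.5,18.5]}' -
python3 - <<'E'
from m import *
to((540,96,27.5),97.3)
E
```

```text
clock: 10.57
eef_pos: [0.54, 0.0939, 0.0747]
eef_rot: [-180.0, 0.0, 115.3]
wrist_force: [-0.7, -0.4, -2.2]
width: 0.0254
gripper_force: 29.9
clock: 10.9
eef_pos: [0.5374, 0.0955, 0.075]
eef_rot: [-179.9, -0.0, 97.1]
wrist_force: [-0.3, -0.7, -2.2]
width: 0.0257
gripper_force: 29.9
t 10.9 p [537.4  95.5  75. ] rot [-179.9    -0.     97.15] F [-0.3 -0.7 -2.2] w 25.7 g 29.9
move [ 0.2  2.7 47.5] twist -0.2
```

```bash

python3 -m inch '{"translation":[[0,1,25],[0,1,42],[0,1,47.5],[0,1,47.5],[0,1,47.5]],"twist":[0,0,0,0,0]}' -
python3 - <<'E'
from m import *
S=cam('side')
cv2.imwrite('pics/e.png',cv2.resize(S['frame'][140:290,200:400],(800,600)))
for n,r in dict(Y=YEL,G=GRN).items():
  for k in blobs(mask(S,*r),20):
    q=cv2.approxPolyDP(k,1.2,True)[:,0]
    if 225<q[0][0]<380: print(n,q.tolist())
to()
E
```

```text
clock: 11.32
eef_pos: [0.5388, 0.0957, 0.0283]
eef_rot: [-180.0, 0.0, 97.4]
wrist_force: [0.1, 0.1, -1.1]
width: 0.0258
gripper_force: 30.0
Y [[250, 182], [246, 182], [245, 186], [242, 188], [242, 197], [251, 194]]
G [[242, 198], [243, 202], [239, 204], [262, 245], [262, 239], [270, 235], [269, 230], [252, 195]]
t 11.37 p [539.   95.8  28.6] rot [-179.99    0.     97.39] F [ 0.6  0.3 -1.4] w 25.8 g 30.0
```

View pics/e.png

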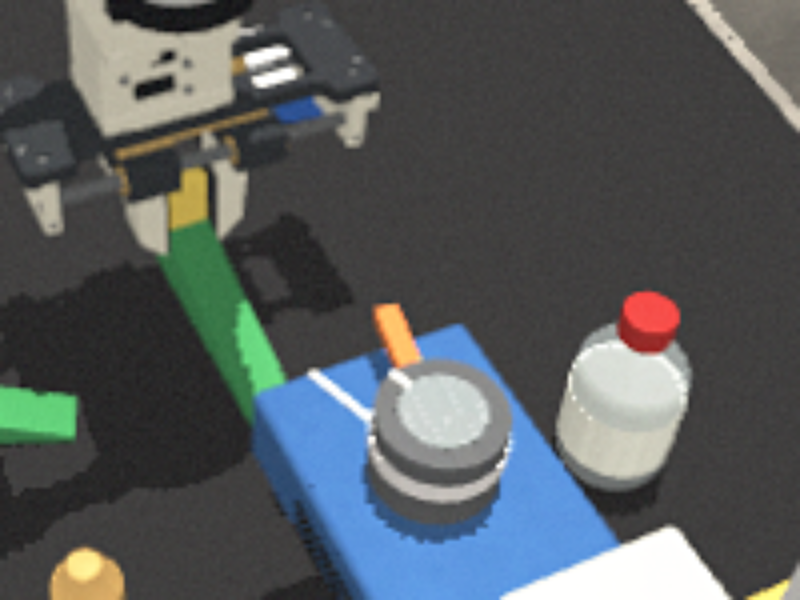

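```bash

python3 -m inch '{"translation":[[-6,0,1.5],[-12,0,1.5],[-18,0,1.5],[-23,0,1.5],[-28,0,1.5],[-33,0,1.5],[-37,0,1.5],[-37,0,1.5]],"twist":[0,0,0,0,0,0,0,0]}' -
cat > e.py <<'E'
from m import *
f=np.mean([cam('side')['frame'].astype(float) for _ in range(6)],0)
D=f[...,2]-f[...,1]; Y=f[...,1]-f[...,0]
out=[]
for y in range(292,308):
    r=D[y,378:398]; i=np.where(r>85)[0]
    if len(i): j=i[-1]; out.append((y,round(378+j+(r[j]-85)/(r[j]-r[j+1]),2)))
print('red right edge',out, 'at row301 mean', np.round([x-.73*(y-301) for y,x in out],2))
o=[]
for y in range(295,305):
    r=Y[y,383:400]; i=np.where(r>50)[0]
    if len(i): j=i[0]; o.append(383+j-(r[j]-50)/(r[j]-r[j-1])-.73*(y-301))
print('yel outer at 301',np.round(o,2))
np.save('last.npy',f); to()
E
python3 e.py
```

```text
clock: 12.03
eef_pos: [0.5437, 0.0591, 0.0275]
eef_rot: [180.0, -0.1, 97.3]
wrist_force: [-0.4, 3.7, 0.1]
width: 0.0259
gripper_force: 30.0
red right edge [(299, np.float64(387.32)), (300, np.float64(388.38)), (301, np.float64(389.01)), (302, np.float64(390.06)), (303, np.float64(389.59)), (304, np.float64(388.21)), (305, np.float64(386.34)), (306, np.float64(384.47))] at row301 mean [388.78 389.11 389.01 389.33 388.13 386.02 383.42 380.82]
yel outer at 301 [391.49 391.24 391.13 391.07 391.36 391.38 391.26 391.17 391.49 391.56]
t 12.33 p [543.6  59.2  27.2] rot [-1.7999e+02 -1.0000e-02  9.7310e+01] F [-1.8  4.5  0.1] w 25.8 g 30.0
```

```bash

python3 -m inch '{"translation":[[-4,0,0],[-8,0,0],[-12,0,0],[-15,0,0],[-15,0,0]],"twist":[0,0,0,0,0]}' -
python3 e.py
```

```text
clock: 12.75
eef_pos: [0.5457, 0.0444, 0.0273]
eef_rot: [180.0, -0.0, 97.3]
wrist_force: [0.1, 4.2, -0.1]
width: 0.0259
gripper_force: 30.0
red right edge [(298, np.float64(388.52)), (299, np.float64(388.99)), (300, np.float64(390.01)), (301, np.float64(390.7)), (302, np.float64(389.92)), (303, np.float64(388.34)), (304, np.float64(386.47)), (305, np.float64(384.45))] at row301 mean [390.71 390.45 390.74 390.7  389.19 386.88 384.28 381.53]
yel outer at 301 [391.5  391.22 391.14 391.06 391.34 391.35 391.25 391.17 391.47 391.56]
t 13.05 p [545.7  44.5  27.2] rot [ 1.7999e+02 -2.0000e-02  9.7320e+01] F [-0.7  3.6  1.1] w 25.8 g 30.0
```

```bash

python3 -m inch '{"translation":[[-3,0,0],[-6,0,0],[-6,0,0],[-6,0,0]],"twist":[0,0,0,0]}' -
python3 e.py; python3 - <<'E'
import numpy as np,cv2
f=np.load('last.npy').clip(0,255).astype(np.uint8)
cv2.imwrite('pics/f.png',cv2.resize(f[280:316,370:418],(800,600),interpolation=cv2.INTER_CUBIC))
E
```

```text
clock: 13.38
eef_pos: [0.5464, 0.0386, 0.0273]
eef_rot: [180.0, -0.0, 97.3]
wrist_force: [-0.7, 6.7, 0.5]
width: 0.0258
gripper_force: 30.0
red right edge [(296, np.float64(387.49)), (297, np.float64(388.43)), (298, np.float64(389.12)), (299, np.float64(390.13)), (300, np.float64(390.74)), (301, np.float64(391.15)), (302, np.float64(389.34)), (303, np.float64(387.51)), (304, np.float64(385.62))] at row301 mean [391.14 391.35 391.31 391.59 391.47 391.15 388.61 386.05 383.43]
yel outer at 301 [391.51 391.39 391.27 391.17 391.43 391.42 391.43 391.14 391.47 391.56]
t 13.68 p [546.4  38.7  27.3] rot [ 1.7999e+02 -3.0000e-02  9.7320e+01] F [-0.9  5.3  0.8] w 26.0 g 30.0
```

View pics/f.png

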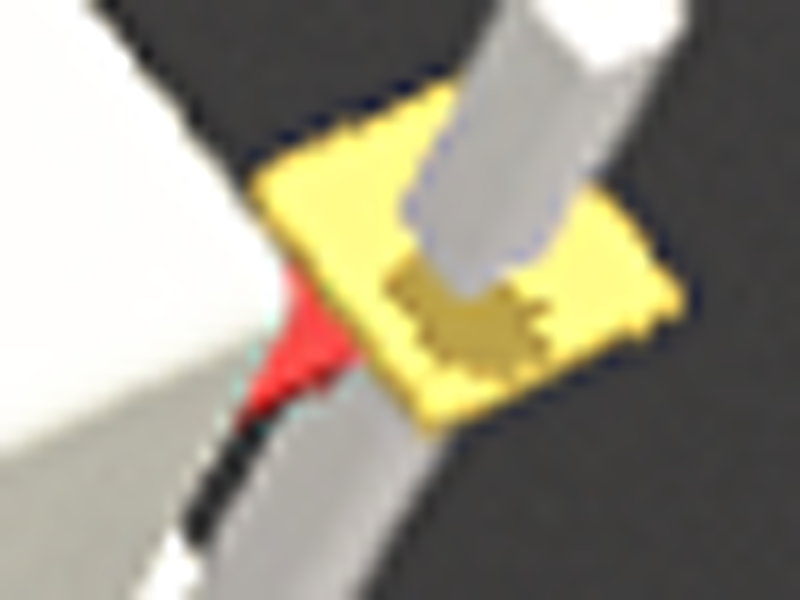

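The red pointer now meets the yellow mark's lower side face, at native pixel (391,301), which is where it should appear when level. I'll back the pusher off and check again.

```bash

python3 -m inch '{"translation":[[5,0,0],[20,0,0],[50,0,0],[60,0,-30],[60,0,-50],[60,0,-50]],"twist":[0,0,0,0,0,0]}' -
python3 e.py; python3 - <<'E'
from m import *
to((307,201,80),170.7)
E
```

```text
clock: 14.18
eef_pos: [0.5413, 0.0983, 0.0809]
eef_rot: [179.6, 0.1, 97.4]
wrist_force: [0.8, 0.4, -0.0]
width: 0.0259
gripper_force: 30.0
red right edge [(296, np.float64(387.48)), (297, np.float64(388.42)), (298, np.float64(389.12)), (299, np.float64(390.13)), (300, np.float64(390.73)), (301, np.float64(391.13)), (302, np.float64(389.33)), (303, np.float64(387.51)), (304, np.float64(385.63))] at row301 mean [391.13 391.34 391.31 391.59 391.46 391.13 388.6  386.05 383.44]
yel outer at 301 [391.52 391.4  391.28 391.17 391.45 391.41 391.43 391.16 391.5  391.57]
t 14.48 p [538.   97.2  75.9] rot [-179.86    0.     97.28] F [ 0.3 -0.3 -1.3] w 25.7 g 30.0
t 14.48 p [538.   97.2  75.9] rot [-179.86    0.     97.28] F [ 0.3 -0.3 -1.3] w 25.7 g 30.0
move [ 132.2 -216.    -3.6] twist -73.4
```

Height held. Now I'll put the pusher back where it came from.

```bash

python3 -m inch '{"translation":[[132,-216,0],[132,-216,0],[132,-216,0],[132,-216,0],[132,-216,0],[132,-216,0],[132,-216,0],[132,-216,0]],"twist":[-55,-55,-55,-55,-55,-55,-55,-55]}' - >/dev/null
python3 -m inch '{"translation":[[0,0,0],[0,0,0],[0,0,25],[0,0,45],[0,0,49],[0,0,49],[0,0,49]],"twist":[-18.5,-18.5,-18.5,-18.5,-18.5,-18.5,-18.5]}' - 
python3 - <<'E'
from m import *
to((307,201,26))
E
```

```text
clock: 15.73
eef_pos: [0.3075, 0.2009, 0.028]
eef_rot: [-179.9, -0.1, 170.8]
wrist_force: [0.0, 0.2, -0.7]
width: 0.0255
gripper_force: 30.0
t 15.73 p [307.5 200.9  28. ] rot [-1.7995e+02 -8.0000e-02  1.7077e+02] F [ 0.   0.2 -0.7] w 25.5 g 30.0
move [0.5 0.1 2. ] twist None
```

```bash

python3 -m inch '{"translation":[[0,0,1.5],[0,0,1.5],[0,0,1.5],[0,0,1.5],[0,0,-30],[0,0,-70],[0,0,-110],[0,0,-150]],"twist":[0,0,0,0,0,0,0,0]}' 0.5 >/dev/null
python3 -m inch '{"translation":[[0,0,-60],[0,0,-60],[0,0,-60]],"twist":[0,0,0]}' 0.0 
python3 - <<'E'
from m import *
T,S=cam('top'),cam('side'); cv2.imwrite('T2.png',T['frame']); cv2.imwrite('S2.png',S['frame'])
cv2.imwrite('pics/g.png',np.hstack([cv2.resize(T['frame'][130:220,280:400],(400,300),interpolation=2),cv2.resize(S['frame'][190:310,250:370],(400,400),interpolation=2)[:300]]))
for c,r in((T,ORG),(S,ORG)):
  for k in blobs(mask(c,(4,120,100),(18,255,255)),8):
    print(c['n'],k[:,0].min(0),k[:,0].max(0)); 
    print(np.round(np.hstack(rect(c,k,.164)),1))
E
```

```text
clock: 16.65
eef_pos: [0.3098, 0.202, 0.2427]
eef_rot: [179.7, 0.5, 170.8]
wrist_force: [0.3, 0.7, -0.3]
width: 0.0303
gripper_force: 0.0
top [305 232] [321 247]
[449.9 -85.1  28.1  26.5  61.9]
side [213 278] [230 301]
[ 430.1 -195.7   35.1   23.1   78.7]
side [293 213] [304 228]
[ 574.4 -107.7   32.4   12.8   87.9]
```

View pics/g.png

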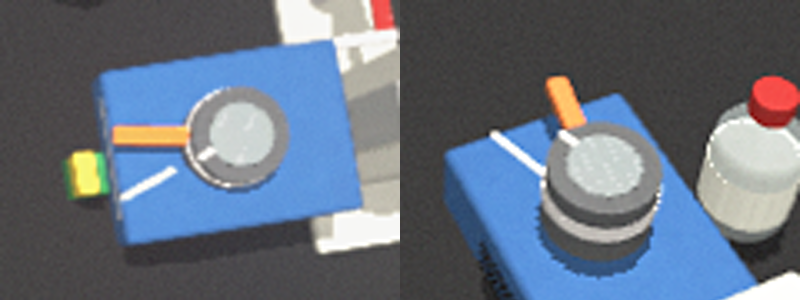

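```bash
python3 - <<'E'
from m import *
T,S=cam('top'),cam('side')
p=lambda x,y:(280+x/3.3333,130+y/3.3333)
q=lambda x,y:(250+(x-400)*.3,190+y*.3)
P=lambda c,u,z:(onz(c,u,z)*1000)[:2].round(1)
print('collar centre T',P(T,p(242,133),.176))
a,b=P(T,p(115,136),.164),P(T,p(188,136),.164); print('lever T',a,b,np.degrees(np.arctan2(*(a-b)[::-1])))
c,d=P(T,p(122,198),.1395),P(T,p(175,170),.1395); print('index T',c,d,np.degrees(np.arctan2(*(c-d)[::-1])))
e,f=P(T,p(201,157),.176),P(T,p(215,148),.176); print('index collar T',e,f,np.degrees(np.arctan2(*(e-f)[::-1])))
print('collar centre S',P(S,q(604,166),.176))
a,b=P(S,q(556,80),.164),P(S,q(575,118),.164); print('lever S',a,b,np.degrees(np.arctan2(*(a-b)[::-1])))
c,d=P(S,q(492,133),.1395),P(S,q(543,172),.1395); print('index S',c,d,np.degrees(np.arctan2(*(c-d)[::-1])))
print('tab top T',P(T,p(90,173),.066),'front mid T',P(T,p(111,158),.1395))
print('front corners T',P(T,p(99,73),.1395),P(T,p(123,243),.1395),P(T,p(360,208),.1395))
to()
E
```

```text
collar centre T [ 572.7 -156.8]
lever T [573.8 -90.6] [ 572.9 -130.3] 88.70132568065401
index T [541.2 -97.1] [ 556.3 -127.5] 116.41407450539626
index collar T [ 560.3 -134.3] [ 565. -142.] 121.39945748334156
collar centre S [ 573.4 -158.8]
lever S [575.8 -94.7] [ 575.9 -119.9] 90.22736301099062
index S [542.9 -98.7] [ 558.7 -128.3] 118.09257661929104
tab top T [560.8 -89.2] front mid T [563.9 -91.7]
front corners T [612.2 -86.4] [515.9 -97. ] [ 532.5 -231.5]
t 16.85 p [306.9 200.8 236.9] rot [-1.7992e+02 -1.3000e-01  1.7081e+02] F [ 1.  -0.5 -0.1] w 14.3 g 0.0
```

```bash

python3 -m inch '{"translation":[[-342,-253,0],[-342,-253,0],[-342,-253,0],[-342,-253,0],[-342,-253,0],[-342,-253,0],[-342,-253,0],[-342,-253,0]],"twist":[-8,-8,-8,-8,-8,-8,-8,-8]}' 0.0 >/dev/null
python3 - <<'E'
from m import *
to((603.7,-103.7,237),178.7)
E
```

```text
t 17.52 p [535.3 -33.2 235.9] rot [179.96  -0.22 178.78] F [ 1.1  1.3 -0.2] w 0.2 g 0.0
move [-69.9 -69.1  -1.4] twist 0.1
```

```bash

python3 -m inch '{"translation":[[-70,-69,0],[-70,-69,0],[-70,-69,0],[-70,-69,30],[-70,-69,60],[-70,-69,60]],"twist":[0,0,0,0,0,0]}' 0.0
python3 - <<'E'
from m import *
to((603.7,-103.7,152),178.7)
E
```

```text
clock: 18.02
eef_pos: [0.5995, -0.1012, 0.1697]
eef_rot: [179.8, -0.8, 178.8]
wrist_force: [-1.5, -1.0, -1.8]
width: 0.0002
gripper_force: 0.0
t 18.02 p [ 599.5 -101.2  169.7] rot [179.77  -0.84 178.76] F [-1.5 -1.  -1.8] w 0.2 g 0.0
move [-4.5 -2.5 17.6] twist 0.1
```

```bash

python3 -m inch '{"translation":[[0,0,0],[0,0,0],[0,0,0]],"twist":[0,0,0]}' 0.0 >/dev/null
python3 - <<'E'
from m import *
to((603.7,-103.7,152),178.7)
E
```

```text
t 18.27 p [ 604.3 -101.9  179.9] rot [-1.7995e+02  1.5000e-01  1.7883e+02] F [0.7 0.2 0.9] w 0.3 g 0.0
move [ 0.7 -1.8 27.9] twist 0.1
```

```bash

python3 -m inch '{"translation":[[0,-1,12],[0,-1,25],[0,-1,25],[0,-1,25]],"twist":[0,0,0,0]}' 0.0
python3 - <<'E'
from m import *
cam('side'); to((603.7,-103.7,152),178.7); cam('side'); to()
E
```

```text
clock: 18.6
eef_pos: [0.6037, -0.1027, 0.1543]
eef_rot: [-180.0, 0.1, 178.8]
wrist_force: [-0.3, 0.2, 0.5]
width: 0.0006
gripper_force: 0.0
t 18.65 p [ 604.1 -102.8  154.7] rot [-1.7996e+02  1.1000e-01  1.7883e+02] F [-0.1 -0.4  0.7] w 0.8 g 0.0
move [ 0.4 -0.9  2.7] twist 0.1
t 18.7 p [ 604.2 -102.9  154.9] rot [-1.7996e+02  1.4000e-01  1.7883e+02] F [ 0.4  1.1 -0.1] w 0.5 g 0.0
```

```bash

python3 -m inch '{"translation":[[0,0,3],[8,0,3],[15,0,3],[21,1,3],[27,2,3],[33,2,3],[33,2,3]],"twist":[0,0,0,-6,-12,-18,-18]}' 0.0
cat > l.py <<'E'
from m import *
for n in('side','top'):
  c=cam(n)
  for k in blobs(mask(c,(4,120,100),(18,255,255)),5):
    x,y,w,h=cv2.boundingRect(k)
    if x>285 and y<230 and x<350: 
        R=rect(c,k,.164); bp=cv2.boxPoints(R); e=[(bp[i]+bp[i-1])/2 for i in range(4)]; 
        A=np.array([572.7,-156.8]) if n=='top' else np.array([573.4,-158.8])
        far=max(e,key=lambda p:np.hypot(*(p-A))); cen=np.array(R[0]); print(n,'far',far,'ang',np.degrees(np.arctan2(*(far-A)[::-1])),'cen ang',np.degrees(np.arctan2(*(cen-A)[::-1])),R)
to()
E
python3 l.py
```

```text
clock: 19.28
eef_pos: [0.5694, -0.1001, 0.1507]
eef_rot: [-180.0, -0.0, -163.0]
wrist_force: [1.1, -1.1, -0.6]
width: 0.0003
gripper_force: 0.0
t 19.38 p [ 570.2 -100.2  150.6] rot [-1.7999e+02  1.0000e-02 -1.6339e+02] F [-0.1  0.7  0.1] w 0.6 g 0.0
```

```bash

python3 -m inch '{"translation":[[4,1,0],[8,1.5,0],[8,1.5,0],[8,1.5,0],[-20,1.5,0],[-45,1.5,0],[-45,1.5,0],[-45,1.5,0]],"twist":[-4,-8,-8,-8,-8,-8,-8,-8]}' 0.0
python3 l.py
```

```text
clock: 20.05
eef_pos: [0.6136, -0.0853, 0.1495]
eef_rot: [180.0, -0.0, -155.3]
wrist_force: [-0.9, -0.2, -1.1]
width: 0.0004
gripper_force: 0.0
top far [539.61395 -97.84477] ang 119.30141652586214 cen ang 119.1936049435753 ((549.4707641601562, -115.22528076171875), (9.90517520904541, 39.9619026184082), 29.558319091796875)
t 20.15 p [612.4 -85.7 149.7] rot [ 1.7995e+02 -8.0000e-02 -1.5527e+02] F [-1.1 -0.1 -0.7] w 0.4 g 0.0
```

```bash
cat > i.py <<'E'
from m import *
T=cam('top'); S=cam('side'); f0=cv2.imread('T2.png'); s0=cv2.imread('S2.png')
def wline(c,f,x0,x1,y0,y1,z,name):
    hsv=cv2.cvtColor(f,40); m=((hsv[...,1]<60)&(hsv[...,2]>170))
    sub=np.zeros_like(m); sub[y0:y1,x0:x1]=m[y0:y1,x0:x1]; v,u=np.nonzero(sub)
    if len(u)<4: print(name,'few',len(u)); return
    w=np.array([onz(c,(a,b),z)[:2]*1000 for a,b in zip(u,v)]); mu=w.mean(0); d=np.linalg.svd(w-mu)[2][0]
    A=np.array([573,-157.8]) if c['n']=='top' else np.array([573.4,-158.8])
    print(name,len(u),'cen',mu.round(1),'ang',np.degrees(np.arctan2(*(mu-A)[::-1])).round(1),'dir',np.degrees(np.arctan2(d[1],d[0])).round(1)%180,'rad',np.hypot(*(mu-A)).round(1))
wline(T,f0,314,334,178,192,.1397,'T line before'); wline(T,T['frame'],314,334,178,192,.1397,'T line now')
wline(S,s0,275,293,228,243,.1397,'S line before'); wline(S,S['frame'],275,293,228,243,.1397,'S line now')
for c,f in((T,f0),(T,T['frame']),(S,s0),(S,S['frame'])):
    h=cv2.cvtColor(f,40); m=cv2.inRange(h,np.array((4,120,90)),np.array((18,255,255))); s=np.zeros_like(m); 
    x0,x1,y0,y1=(308,342,160,200) if c is T else (270,312,205,245)
    s[y0:y1,x0:x1]=m[y0:y1,x0:x1]; v,u=np.nonzero(s)
    if len(u)<5: print('few');continue
    w=np.array([onz(c,(a,b),.162)[:2]*1000 for a,b in zip(u,v)]); mu=w.mean(0); d=np.linalg.svd(w-mu)[2][0]
    A=np.array([573,-157.8]) if c is T else np.array([573.4,-158.8])
    print(c['n'],'lever',len(u),mu.round(1),np.degrees(np.arctan2(*(mu-A)[::-1])).round(1),'dir',np.degrees(np.arctan2(d[1],d[0])).round(1)%180,'rad',np.hypot(*(mu-A)).round(1))
# collar centre: dark-gray top disc fit via glass/collar contour
for c,f in((T,f0),(S,s0)):
    h=cv2.cvtColor(f,40); x0,x1,y0,y1=(330,372,150,192) if c is T else (288,336,222,262)
    m=(h[...,1]<50).astype(np.uint8)*255; s=np.zeros_like(m); s[y0:y1,x0:x1]=m[y0:y1,x0:x1]
    k=max(cv2.findContours(s,0,1)[0],key=cv2.contourArea); (u,v),ax,_=cv2.fitEllipse(k); print(c['n'],'collar ellipse',(u,v),ax,onz(c,(u,v),.170)*1000,onz(c,(u,v),.176)*1000)
E
python3 i.py
```

```text
T line before 46 cen [ 549.6 -111.1] ang 116.6 dir 117.0 rad 52.2
T line now few 2
S line before 49 cen [ 550.4 -113.1] ang 116.7 dir 116.8 rad 51.2
S line now 30 cen [ 550.9 -113.7] ang 116.6 dir 117.8 rad 50.4
top lever 50 [ 574.  -111.7] 88.7 dir 83.3 rad 46.1
top lever 96 [ 551.1 -117.4] 118.4 dir 118.7 rad 46.0
side lever 101 [ 575.  -105.6] 88.3 dir 85.4 rad 53.2
side lever 158 [ 548.6 -116.8] 120.6 dir 117.1 rad 48.8
top collar ellipse (350.3033752441406, 170.68202209472656) (28.905845642089844, 30.932147979736328) [ 571.9814265  -154.10836669  170.        ] [ 571.39312724 -152.61299047  176.        ]
side collar ellipse (309.10980224609375, 244.91725158691406) (36.35034942626953, 38.33656311035156) [ 569.21394941 -162.56632094  170.        ] [ 566.87715703 -166.6626547   176.        ]
```

```bash

python3 -m inch '{"translation":[[0,0,-25],[0,0,-45],[40,3,-45],[75,4,-45],[98,4.5,-45],[98,4.5,-45],[98,4.5,-45]],"twist":[0,0,0,0,-2.3,-2.3,-2.3]}' 0.0
python3 -m inch '{"translation":[[0,0,20],[0,0,45],[0,0,45],[0,0,45]],"twist":[0,0,0,0]}' 0.0
python3 - <<'E'
from m import *
to((521.3,-122.6,150),207)
E
python3 i.py | grep -E 'lever|now'
```

```text
clock: 20.83
eef_pos: [0.5214, -0.1234, 0.196]
eef_rot: [-180.0, 0.0, -153.1]
wrist_force: [0.0, 0.2, 1.5]
width: 0.0003
gripper_force: 0.0
clock: 21.17
eef_pos: [0.5223, -0.1222, 0.1495]
eef_rot: [179.9, -0.1, -152.9]
wrist_force: [-0.4, 0.8, 0.8]
width: 0.0005
gripper_force: 0.0
t 21.17 p [ 522.3 -122.2  149.5] rot [ 1.7989e+02 -9.0000e-02 -1.5290e+02] F [-0.4  0.8  0.8] w 0.5 g 0.0
move [ 1.   0.1 -0.5] twist 0.1
T line now few 0
S line now 52 cen [ 539.1 -112.1] ang 126.3 dir 50.400000000000006 rad 57.9
top lever 50 [ 574.  -111.7] 88.7 dir 83.3 rad 46.1
side lever 101 [ 575.  -105.6] 88.3 dir 85.4 rad 53.2
side lever 51 [ 552.3 -124.5] 121.6 dir 91.6 rad 40.3
```

```bash

python3 -m inch '{"translation":[[-6,0,0],[-10,0,0],[-12.5,0,0],[-12.5,0,0],[-12.5,0,0],[0,0,0],[0,0,-30],[0,0,-50]],"twist":[0,0,0,0,0,0,0,0]}' 0.0
python3 -m inch '{"translation":[[-40,0,0],[-80,0,0],[-98,0,0],[-98,0,0],[-98,0,0]],"twist":[0,0,0,0,0]}' 0.0 >/dev/null
python3 i.py | grep -E 'lever|now'; python3 -c "from m import *; to()"
```

```text
clock: 21.93
eef_pos: [0.5216, -0.1228, 0.201]
eef_rot: [179.9, -0.1, -152.9]
wrist_force: [1.4, -0.2, 1.0]
width: 0.0004
gripper_force: 0.0
T line now few 2
S line now 31 cen [ 550.7 -113.2] ang 116.5 dir 117.4 rad 50.9
top lever 50 [ 574.  -111.7] 88.7 dir 83.3 rad 46.1
top lever 115 [ 551.2 -114.8] 117.0 dir 118.4 rad 48.2
side lever 101 [ 575.  -105.6] 88.3 dir 85.4 rad 53.2
side lever 164 [ 549.6 -115.6] 118.9 dir 114.5 rad 49.3
t 22.45 p [608.7 -78.4 200. ] rot [ 1.7997e+02 -7.0000e-02 -1.5290e+02] F [-0.3 -0.2  0.4] w -0.0 g 0.0
```

```bash

python3 -m inch '{"translation":[[-20,0,-60],[-20,0,-60],[-20,0,-60],[-20,0,-60]],"twist":[0,0,0,0]}' 0.0 >/dev/null
python3 e.py; python3 - <<'E'
from m import *
T=cam('top')
m=mask(T,(22,110,90),(34,255,255)); v,u=np.nonzero(m[165:200,296:318]); 
if len(u): p=onz(T,(u.mean()+296,v.mean()+165),.066)*1000; r=p[:2]-np.array([572.7,-156.8])+22*np.array([.122,-.9925])*-1*-1; print(len(u),p,'stand y',(p[:2]-np.array([572.7,-156.8]))@[.9925,.122])
E
```

```text
red right edge [(296, np.float64(387.49)), (297, np.float64(388.43)), (298, np.float64(389.12)), (299, np.float64(390.12)), (300, np.float64(390.74)), (301, np.float64(391.15)), (302, np.float64(389.35)), (303, np.float64(387.5)), (304, np.float64(385.61))] at row301 mean [391.14 391.35 391.31 391.58 391.47 391.15 388.62 386.04 383.42]
yel outer at 301 [391.5  391.41 391.27 391.17 391.44 391.4  391.44 391.16 391.49 391.55]
t 23.08 p [626.7 -69.2 259.2] rot [ 1.7993e+02 -9.0000e-02 -1.5292e+02] F [ 0.6  0.5 -0.3] w 0.3 g 0.0
105 [561.66737484 -84.44269725  66.        ] stand y -2.122289532517638
```

```bash
python3 -c "
from bench import manip
print(manip.hand_in())"
```

```text
the job is handed in; nothing more can be done
None
```

The job is handed in at about 23 s; the result wasn't reported. By camera, the pointer is level with the yellow mark to within about 0.5–1 mm with the wedge left about 2 mm off the middle, and the iris lever is within about 1° of the index line. The moves couldn't tilt the gripper, so I finished the push with one of the look-alike wedges and put it back roughly where it was. I steered clear of the slide box, bottle and objective but did not re-measure them at the end.

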